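# Hold a punch at its honing angle

### The arm

A 7-joint arm with a two-finger parallel gripper is mounted at the origin on a cart in front of the work surface, level with it; the furniture and walls round the work are solid. World frame = base frame: x ahead of the robot, y to its left, z up, the work surface at z = 0. Lengths are in m, angles in degrees, forces in N, time in s.
With the tool pointing down it reaches from about 0.425 to 0.875 m from the base axis. Payload 4.7 kg.
Tool frame: the origin (TCP) lies midway between the tips of the shut fingers; the grasp point (between the pads) lies 19 mm behind it; z points along the fingers, y is the line along which they close (so a half turn about z gives the same grasp; the last joint's range is limited). The gripper opens to 87 mm and grips with 3 to 60 N. Pads are 19 mm wide; open, the fingers measure 117 mm over their backs; the gripper's body (75 mm by 190 mm) begins 51 mm behind the grasp point.
Start: joints at [76.037, 18.392, -4.016, 83.108, 1.295, 78.541, -3.26], TCP at [0.166, -0.629, 0.223] pointing down, gripper open.
Joint ranges: [-163.93, 163.93], [-17.29, 119.83], [-79.2, 71.16], [3.27, 140.29], [-89.18, 269.18], [5.43, 117.66], [-154.24, 154.24]. Speed limits (degrees/s): [147.25, 147.25, 180, 180, 180, 180, 180].

### API

Orientations are given as [roll, pitch, yaw] about the fixed x, y, z axes, in that order (R = Rz(yaw) Ry(pitch) Rx(roll)).
In Python, from cell import env gives the robot as it stands.
- The arm moves only by the tool step_arm, never from a script. Its argument "moves" is a list of rows, each an object with "dp": the shift along the tool's x, y, z in mm, a list of three; "dr": the turn, a rotation vector about the tool's x, y, z in rad, a list of three; "fingers": the closure, from 0 (fully open) to 1 (shut). In form: [{"dp": [dx, dy, dz], "dr": [ax, ay, az], "fingers": fingers}, ...]. A call has exactly 5 rows; each row shifts and turns the commanded pose from where the row before left it, along the tool's axes as they then stand; what a row does not reach is not made up. A row lasts 1/8 s, in which the tool goes at most 62.5 mm and 10.7 degrees, less where a joint would pass 70% of its speed; a pose out of reach is approached as far as the arm can. A call with a gripper value outside its range is refused whole. The fingers move at their own pace and stop on an object; "squeeze" is the grip in N (left out, the last holds). Time passes only in rows, so rows that do not move let the fingers close, or fill a call up. It gives the time, the measured TCP pose, the force, the opening and the grip force at its end, in the units of the state.
- env.get_obs(): the state, without advancing time (a new reading comes with each control period).
- env.read_camera(name): name is "scene" or "top" or "wrist"; returns the picture (480x640x3 uint8, red, green, blue); there is no depth.
- env.camera_model(name): a dict with "fx", "fy", "cx", "cy" (pixels), "R" (3x3) and "t" (3): a world point X has camera coordinates R X + t. Camera axes: x right, y down, z forward; pixel columns grow to the right and rows downward; lengths in m; the calibration is good to about 2 mm. A picture is of the moment at which its call begins: read the wrist's pose just before it. camera_model takes no time and is no camera call; for the wrist camera it gives the pose at the moment of the call.
- env.sign_off(): hands the job in; it is judged then, once.
The state is a dict: "time_s": time; "qpos": joint angles; "joint_velocities": joint speeds; "effort": joint torques, N m; "tool_pos": TCP position; "tool_rot": TCP orientation; "force": force on the tool from outside, world axes, zero at the start; "wrist_torque": the same for the moment, N m; "grip_width": finger opening in m; "grasp_force": force on a finger pad.
Only numpy, scipy, OpenCV 4.12 (cv2) and the standard library are available. Lean on these libraries where they do the work, as an engineer would, in place of code of your own. Each camera call takes 0.05 s, during which the arm holds its last target. There are 200 camera calls.

### The job

Take the thickest of the three punches out of the wooden block and stand it, mouth still up, fully home in the socket of the honing rest while the rest's swing table lies flat, and let go of it. Then take the table by its wooden grip, swing it up until it lines up with the brass index pointer on the side of the rest, and finish still holding it there, steady, so that I can stone the punch's bevel: nothing else keeps the table up. Leave the pointer as it is set, the other two punches in the block and the other things on the bench where they are.

Things in the scene. Friction and masses are not known exactly. Their poses are not given: they have to be found in the camera images.
- honing_rest: Honing rest bolted to the bench: grey base 190 x 150 x 10 mm, swing table hinged at its far end between two cheeks (inner faces 56 mm either side of the middle). The right (-y) one is an aluminium quarter-disc, 105 mm radius about the hinge, marked every 5 degrees. Origin on the bench below the socket; x from grip to hinge, z up. Hinge axis along y at x = +85, z = 52 mm.
- swing_table (a joint): Angle of the swing table (rad): 0 = lying flat on its rest block, growing as the grip end is raised; range 0 to 1.45. It swings freely and falls back when let go. Table plate 138 x 100 x 8 mm, the whole 0.7 kg; about 2 to 4 N upward at the grip carries it.
- table_hinge (a point): Point on the hinge axis at the middle of the table's width. Its axes turn with the table: y along the hinge axis, x from the grip to the hinge, z out of the table's upper face. Raising the table is a turn about +y by the joint's value (grip end goes up).
- table_grip (a point): Middle of the turned wooden lever grip at the table's free end, on its centre line: a round handle 24 mm thick and 60 mm long that points away from the hinge, 198 mm from the hinge axis, 52 mm above the bench when the table is flat and free all round. Same axes as table_hinge.
- socket_floor (a point): Centre of the floor of the socket's round hole, 21.2 mm wide, 32 mm deep, open at the top, in a dark steel block 46 x 46 x 32 mm on the table's upper face, 85 mm from the hinge axis. The floor is 4 mm above the hinge axis's level, 56 mm above the bench, when the table is flat. Same axes as table_hinge: the hole runs along z.
- index_pointer (a joint): Angle at which the brass pointer is clamped (rad), measured like the table's: the table lines up with it when both angles are equal. Preset between 0.5 and 0.95; stiff, must not be shifted.
- pointer_tip (a point): Point of the brass index pointer, a flat bar 9 mm wide on the outer (right) face of the quarter-disc, with a dark wing nut on the hinge pin; 120 mm from the hinge axis, 68 mm to the right of the table's middle. Its x axis points from the tip to the hinge.
- punch_block: Dark wooden block 52 x 165 x 42 mm, fixed to the bench, with three upright round holes in a row along its own y at -52, 0 and +52 mm, each 21.2 mm wide and 32 mm deep (floor 10 mm above the bench). Origin at the centre of its underside. One punch stands in each hole, in any order.
- punch_large: The thickest and longest round steel drive punch, 18.6 mm diameter, 102 mm long, about 90 g. Stands foot down, mouth up. Origin at the centre of its foot, z along it to the mouth. Foot edge chamfered by 2 mm.
- punch_large_foot (a point): Centre of the thick punch's foot (same as its origin), z towards the mouth.
- punch_mid: Round steel punch, 15 mm diameter, 96 mm long; origin at the centre of its foot, z to the mouth. Stays in the block.
- punch_mid_foot (a point): Centre of the middle punch's foot.
- punch_small: Round steel punch, 12 mm diameter, 90 mm long; origin at the centre of its foot, z to the mouth. Stays in the block.
- punch_small_foot (a point): Centre of the thin punch's foot.
- pumice_block: Grey-green rubbing stone, 55 x 85 x 22 mm, lying loose; origin at the centre of its underside. Bystander.
- beeswax: Cake of beeswax, 38 x 58 x 17 mm, lying loose; origin at the centre of its underside. Bystander.
- thimble: Metal thimble, 19 mm wide, 22 mm high; origin at the centre of its underside. Bystander.
- awl_oak: Awl with a wooden handle, 28 x 106 x 29 mm, lying loose; origin at the centre of its underside. Bystander.
There are look-alikes about, which are no part of the job. Leave any green look-alike of the punch_large alone. There is more than one size of the punch_block; the job needs the largest.

How it is judged:
By the outcome, as a careful person would: the job done as asked, in the order asked, and still so for the second after the job is handed in, while the arm keeps its last pose, push and grip.
It also fails if it takes over 56 s, if anything falls off the work surface, if the arm or the gripper's body presses on something with over 40 N, if the wrist force passes 120 N, or if a joint passes its speed limit or range.

## Working session

There is one attempt and no reset: what is moved stays moved. The work goes in short steps, Python scripts to look and compute and a tool call to move; the robot and the scene stay as the last step left them, time stands still between calls to the robot, and variables do not carry over. Pictures are saved under pics/ and viewed, at most 10 in all, crops included, and the job is handed in when it is done.

Besides the shell and the picture viewer there is one more tool, called after "Request:" as name(argument=value, ...) on one line, values as JSON. step_arm: Moves the arm, as the interface text tells. Its arguments: {"type":"object","properties":{"moves":{"type":"array","items":{"type":"object","properties":{"dp":{"type":"array","items":{"type":"number"}},"dr":{"type":"array","items":{"type":"number"}},"fingers":{"type":"number"}}}},"squeeze":{"type":"number"}},"required":["moves"]}

```bash
mkdir -p pics; cat > h.py <<'E'
import numpy as np, cv2
from cell import env
def snap(n,f):
    m=env.camera_model(n); im=env.read_camera(n); cv2.imwrite('pics/'+f,im[:,:,::-1]); np.savez('pics/'+f+'.npz',**{k:np.array(v) for k,v in m.items()}); return im,m
def ray(m,u,v):
    R=np.array(m['R']);t=np.array(m['t'])
    d=R.T@np.array([(u-m['cx'])/m['fx'],(v-m['cy'])/m['fy'],1]); return -R.T@t,d
def onz(m,u,v,z):
    c,d=ray(m,u,v); return c+d*(z-c[2])/d[2]
def tri(*ob):
    A=0;b=0
    for m,u,v in ob:
        c,d=ray(m,u,v);d=d/np.linalg.norm(d);P=np.eye(3)-np.outer(d,d);A=A+P;b=b+P@c
    X=np.linalg.solve(A,b); return X,[np.linalg.norm(proj(m,X)-[u,v]) for m,u,v in ob]
def proj(m,X):
    p=np.array(m['R'])@X+np.array(m['t']); return np.array([m['fx']*p[0]/p[2]+m['cx'],m['fy']*p[1]/p[2]+m['cy']])
def load(f): return dict(np.load('pics/'+f+'.npz'))
E
python3 - <<'E'
from h import *
np.set_printoptions(precision=4,suppress=True)
for n in('scene','top'):
    im,m=snap(n,n+'1.png'); print(n,m)
print(env.get_obs())
E
```

```text
scene {'fx': 527.1695972561402, 'fy': 527.1695972561402, 'cx': 312.74930627833993, 'cy': 233.4770277365861, 'R': array([[ 0.9156, -0.4019,  0.01  ],
       [-0.1731, -0.4166, -0.8925],
       [ 0.3628,  0.8154, -0.451 ]]), 't': array([-0.4956,  0.1687,  0.9269])}
top {'fx': 587.9807973530405, 'fy': 587.9807973530405, 'cx': 315.3176925556446, 'cy': 239.09880717118386, 'R': array([[ 0.0309, -0.9995, -0.0011],
       [-0.9752, -0.0299, -0.2191],
       [ 0.219 ,  0.0078, -0.9757]]), 't': array([0.0213, 0.5779, 1.1022])}
{'time_s': 0.1, 'qpos': array([76.0377, 18.4331, -4.016 , 83.1684,  1.2965, 78.5416, -3.2592]), 'joint_velocities': array([-0.018 ,  0.0092, -0.0046, -0.2538,  0.0727,  0.0609, -0.0303]), 'effort': array([ -0.0004, -49.2574,  -0.406 , -31.3399,  -0.0641,   0.0395,
         0.0001]), 'tool_pos': array([ 0.1655, -0.628 ,  0.2216]), 'tool_rot': array([-179.9022,    0.0068,   14.7734]), 'force': array([-0.025 ,  0.5312, -0.3101]), 'wrist_torque': array([ 0.0064, -0.0191,  0.0411]), 'grasp_force': 0.0, 'grip_width': 0.08698484403531112}
```

View pics/scene1.png

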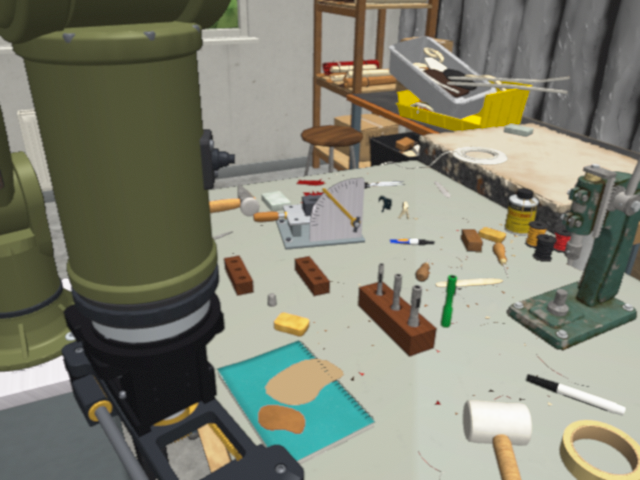

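View pics/top1.png

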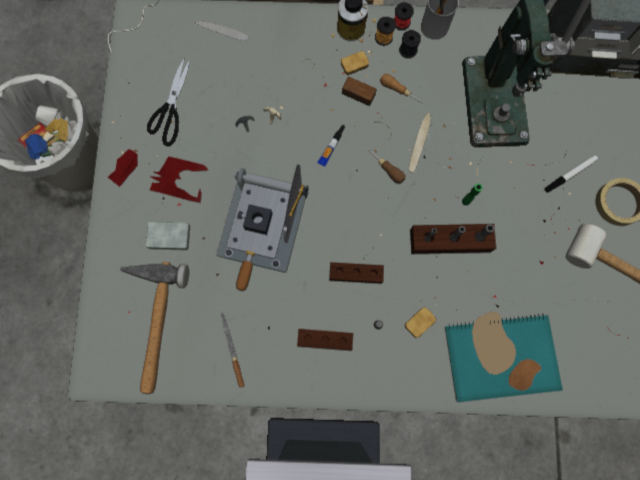

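The scene picture shows the large block with its three punches at about (397,315), the green look-alike at (449,300), and the honing rest at (320,220). The top picture shows the block at (453,238) and the rest at (262,222). I'll enlarge these areas.

```bash
python3 - <<'E'
import cv2,numpy as np
s=cv2.imread('pics/scene1.png');t=cv2.imread('pics/top1.png')
f=lambda im,x,y:cv2.resize(im[y:y+75,x:x+100],(400,300),interpolation=cv2.INTER_CUBIC)
o=np.vstack([np.hstack([f(s,350,255),f(t,405,195)]),np.hstack([f(s,270,175),f(t,230,160)])])
cv2.imwrite('pics/m1.png',o)
E
```

```text
(no output)
```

View pics/m1.png

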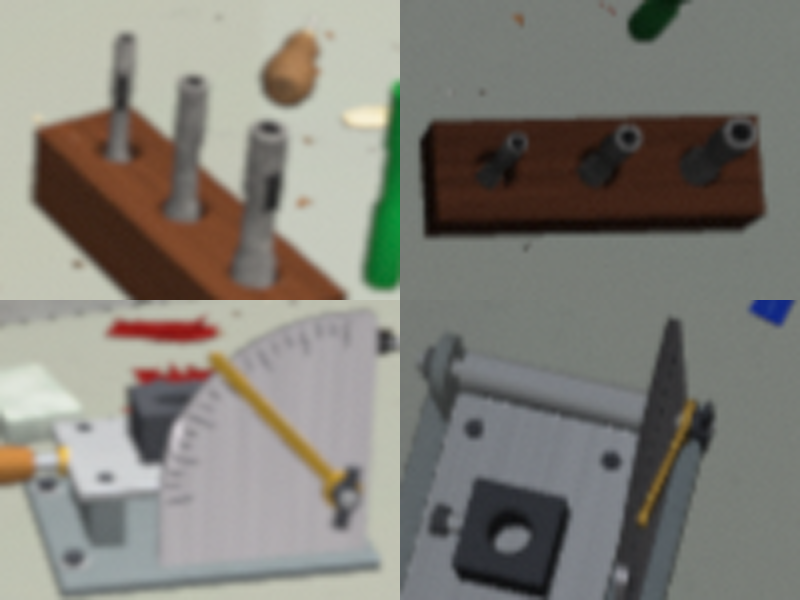

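```bash
python3 - <<'E'
from h import *
np.set_printoptions(precision=4,suppress=True)
s=load('scene1.png');t=load('top1.png')
for n,a,b in [('L',(417,287.5),(490,228.25)),('M',(398,275),(462,229.25)),('S',(381,264.5),(434,230.5)),('tip',(323.75,189.5),(290.5,215)),('nut',(356.25,222.5),(306.25,191.25))]:
    print(n,*tri((s,*a),(t,*b)))
    X=tri((s,*a),(t,*b))[0]
print('socket z.088',onz(t,258,218,.088))
print('grip z.052', [onz(t,*p,.052) for p in((248,256),(242,287))])
E
```

```text
L [ 0.5967 -0.2931  0.1123] [np.float64(0.5514381174359428), np.float64(0.46737729372267706)]
M [ 0.5941 -0.2409  0.1073] [np.float64(0.673536106030315), np.float64(0.5979534083970293)]
S [ 0.5918 -0.1887  0.1004] [np.float64(0.6050336150484479), np.float64(0.5608522392883629)]
tip [0.6044 0.0865 0.1394] [np.float64(0.18425927774647113), np.float64(0.2156298009160767)]
nut [0.6764 0.0611 0.0575] [np.float64(0.48878000794770776), np.float64(0.545223371499838)]
socket z.088 [0.6105 0.1524 0.088 ]
grip z.052 [array([0.5411, 0.1722, 0.052 ]), array([0.4787, 0.1805, 0.052 ])]
```

The mouth heights (112, 107 and 100 mm) and the 52 mm spacing match the text, and the thickest punch is the right-hand one. Next I'll plan moves towards it.

```bash
cat > plan.py <<'E'
import sys
from h import *
from scipy.spatial.transform import Rotation as Ro
def plan(p,rpy,n,cur=None):
    o=env.get_obs(); P,R=cur or (o['tool_pos'],Ro.from_euler('xyz',o['tool_rot'],degrees=True))
    T=Ro.from_euler('xyz',rpy,degrees=True); w=(R.inv()*T).as_rotvec()
    step=Ro.from_rotvec(w/n); d=(np.array(p)-P)/n
    for i in range(n):
        print('dp',np.round(R.inv().apply(d)*1e3,1).tolist(),'dr',np.round(w/n,4).tolist()); R=R*step
if __name__=='__main__':
    a=list(map(float,sys.argv[1:7])); plan(a[:3],a[3:6],int(sys.argv[7]))
E
python3 plan.py .56 -.293 .22 180 0 92.7 10
```

```text
dp [46.7, -22.3, 0.2] dr [-0.0002, -0.0001, -0.136]
dp [49.3, -15.8, 0.2] dr [-0.0002, -0.0001, -0.136]
dp [51.0, -9.0, 0.2] dr [-0.0002, -0.0001, -0.136]
dp [51.7, -2.0, 0.2] dr [-0.0002, -0.0001, -0.136]
dp [51.5, 5.1, 0.2] dr [-0.0002, -0.0001, -0.136]
dp [50.3, 12.0, 0.2] dr [-0.0002, -0.0001, -0.136]
dp [48.3, 18.7, 0.2] dr [-0.0002, -0.0001, -0.136]
dp [45.3, 25.1, 0.2] dr [-0.0002, -0.0001, -0.136]
dp [41.5, 31.0, 0.2] dr [-0.0002, -0.0001, -0.136]
dp [36.9, 36.3, 0.2] dr [-0.0002, -0.0001, -0.136]
```

Request:
step_arm(moves=[{"dp":[46.7,-22.3,0],"dr":[0,0,-0.136],"fingers":0},{"dp":[49.3,-15.8,0],"dr":[0,0,-0.136],"fingers":0},{"dp":[51,-9,0],"dr":[0,0,-0.136],"fingers":0},{"dp":[51.7,-2,0],"dr":[0,0,-0.136],"fingers":0},{"dp":[51.5,5.1,0],"dr":[0,0,-0.136],"fingers":0}])

```text
time_s: 0.72
tool_pos: [0.364, -0.4596, 0.2222]
tool_rot: [-180.0, 0.0, 54.0]
force: [0.2, -0.0, -0.1]
grip_width: 0.0871
grasp_force: 0.0
```

Request:
step_arm(moves=[{"dp":[50.3,12,0],"dr":[0,0,-0.136],"fingers":0},{"dp":[48.3,18.7,0],"dr":[0,0,-0.136],"fingers":0},{"dp":[45.3,25.1,0],"dr":[0,0,-0.136],"fingers":0},{"dp":[41.5,31,0],"dr":[0,0,-0.136],"fingers":0},{"dp":[36.9,36.3,0],"dr":[0,0,-0.136],"fingers":0}])

```text
time_s: 1.35
tool_pos: [0.5611, -0.2924, 0.2221]
tool_rot: [-180.0, -0.0, 92.9]
force: [0.1, 0.6, 0.3]
grip_width: 0.0872
grasp_force: 0.0
```

```bash
python3 - <<'E'
from h import *
np.set_printoptions(precision=4,suppress=True)
o=env.get_obs(); print(o['time_s'],o['tool_pos'],o['tool_rot'],o['qpos'])
im,m=snap('wrist','w1.png'); print(m)
E
```

```text
1.35 [ 0.5611 -0.2924  0.2221] [-179.9678   -0.0019   92.9321] [ 48.3194  18.6757 -29.2769  84.9739   9.1977  78.772   21.467 ]
{'fx': 375.58208503833964, 'fy': 375.58208503833964, 'cx': 320.16243413820786, 'cy': 240.66505797311547, 'R': array([[ 0.9987,  0.0505, -0.001 ],
       [ 0.0491, -0.9662,  0.253 ],
       [ 0.0118, -0.2527, -0.9675]]), 't': array([-0.5447, -0.3395,  0.3081])}
```

View pics/w1.png

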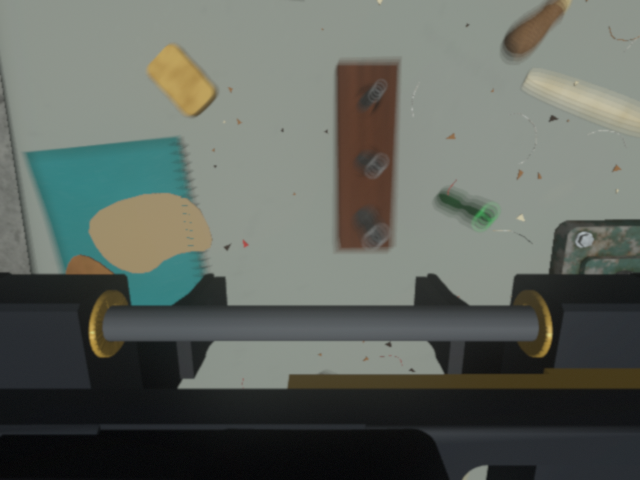

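The wrist view shows the large punch's mouth at about (376,235), mid at (376,165) and small at (376,92). I'll combine these with the other two views.

```bash
python3 - <<'E'
from h import *
np.set_printoptions(precision=4,suppress=True)
s=load('scene1.png');t=load('top1.png');w=load('w1.png')
for n,a,b,c,z in [('L',(417,287.5),(490,228.25),(376,235),.112),('M',(398,275),(462,229.25),(376,165),.106),('S',(381,264.5),(434,230.5),(376,92),.1)]:
    print(n,*tri((s,*a),(t,*b),(w,*c)),onz(w,*c,z),onz(t,*b,z),onz(s,*a,z))
E
python3 plan.py .5975 -.294 .19 180 0 92.7 2
```

```text
L [ 0.5994 -0.2905  0.1102] [np.float64(0.8778311365288985), np.float64(2.0679269867692356), np.float64(5.248561077391729)] [ 0.6017 -0.2871  0.112 ] [ 0.5977 -0.2936  0.112 ] [ 0.596  -0.2928  0.112 ]
M [ 0.596  -0.2388  0.1061] [np.float64(0.9536057420768749), np.float64(1.5502046858589578), np.float64(4.362513550109514)] [ 0.598  -0.2365  0.106 ] [ 0.5956 -0.2417  0.106 ] [ 0.5941 -0.2391  0.106 ]
S [ 0.593  -0.1875  0.1   ] [np.float64(0.8830150293393408), np.float64(0.8874810897516535), np.float64(2.912594044751018)] [ 0.5945 -0.1863  0.1   ] [ 0.5929 -0.1892  0.1   ] [ 0.5909 -0.1881  0.1   ]
dp [-6.1, 14.8, 16.1] dr [0.0024, -0.0028, 0.0091]
dp [-6.0, 14.9, 16.1] dr [0.0024, -0.0028, 0.0091]
```

Request:
step_arm(moves=[{"dp":[3,18,16],"dr":[0,0,0.002],"fingers":0},{"dp":[3,18,16],"dr":[0,0,0.002],"fingers":0},{"dp":[0,0,0],"dr":[0,0,0],"fingers":0},{"dp":[0,0,0],"dr":[0,0,0],"fingers":0},{"dp":[0,0,0],"dr":[0,0,0],"fingers":0}])

```text
time_s: 2.02
tool_pos: [0.5956, -0.2867, 0.1915]
tool_rot: [180.0, 0.1, 92.4]
force: [0.1, 0.8, -1.0]
grip_width: 0.0872
grasp_force: 0.0
```

```bash
python3 - <<'E'
from h import *
np.set_printoptions(precision=4,suppress=True)
o=env.get_obs(); print(o['time_s'],o['tool_pos'],o['tool_rot'])
im,m=snap('wrist','w2.png')
for n,X in (('L',(.597,-.2932,.112)),('M',(.5945,-.241,.106))): print(n,proj(m,np.array(X)))
cv2.imwrite('pics/w2c.png',cv2.resize(im[100:320,220:460,::-1],None,fx=2.5,fy=2.5,interpolation=cv2.INTER_CUBIC))
E
```

```text
2.025 [ 0.5956 -0.2867  0.1915] [179.9625   0.0667  92.3927]
L [322.8113 259.8366]
M [322.357 180.517]
```

View pics/w2c.png

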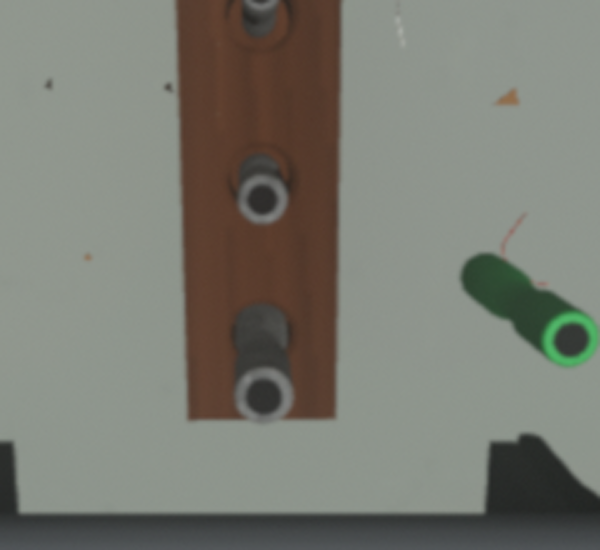

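The crop shows the large punch's mouth at full-picture (325.6,258.4) and mid at (325.2,179.6), both now sharp.

```bash
python3 - <<'E'
from h import *
np.set_printoptions(precision=4,suppress=True)
s=load('scene1.png');t=load('top1.png');w=load('w2.png')
for n,a,b,c,z in [('L',(417,287.5),(490,228.25),(325.6,258.4),.112),('M',(398,275),(462,229.25),(325.2,179.6),.106)]:
    print(n,*tri((s,*a),(t,*b),(w,*c)),onz(w,*c,z))
E
python3 plan.py .598 -.2935 .19 180 0 92.5 1
```

```text
L [ 0.5977 -0.2926  0.1116] [np.float64(0.8233724507735202), np.float64(0.5854718842922219), np.float64(1.7715023197990583)] [ 0.5988 -0.2921  0.112 ]
M [ 0.5951 -0.2405  0.1067] [np.float64(0.9791042218015996), np.float64(0.561465018510053), np.float64(1.9034399354302658)] [ 0.5963 -0.2403  0.106 ]
dp [-7.0, 2.1, 1.5] dr [0.0007, 0.0011, -0.0017]
```

Request:
step_arm(moves=[{"dp":[-5.8,2.5,0],"dr":[0,0,0],"fingers":0},{"dp":[0,0,40],"dr":[0,0,0],"fingers":0},{"dp":[0,0,40],"dr":[0,0,0],"fingers":0},{"dp":[0,0,30],"dr":[0,0,0],"fingers":0},{"dp":[0,0,13],"dr":[0,0,0],"fingers":0}])

```text
time_s: 2.7
tool_pos: [0.5976, -0.2918, 0.0656]
tool_rot: [-179.9, -0.1, 92.4]
force: [-1.5, -1.1, 0.5]
grip_width: 0.0871
grasp_force: 0.0
```

Request:
step_arm(moves=[{"dp":[0,0,0],"dr":[0,0,0],"fingers":0.4},{"dp":[0,0,0],"dr":[0,0,0],"fingers":1},{"dp":[0,0,0],"dr":[0,0,0],"fingers":1},{"dp":[0,0,0],"dr":[0,0,0],"fingers":1},{"dp":[0,0,0],"dr":[0,0,0],"fingers":1}], squeeze=25)

```text
time_s: 3.32
tool_pos: [0.5989, -0.2916, 0.068]
tool_rot: [180.0, 0.0, 92.5]
force: [0.7, 0.3, 1.3]
grip_width: 0.0453
grasp_force: 0.0
```

Request:
step_arm(moves=[{"dp":[0,0,0],"dr":[0,0,0],"fingers":1},{"dp":[0,0,0],"dr":[0,0,0],"fingers":1},{"dp":[0,0,0],"dr":[0,0,0],"fingers":1},{"dp":[0,0,0],"dr":[0,0,0],"fingers":1},{"dp":[0,0,0],"dr":[0,0,0],"fingers":1}])

```text
time_s: 3.95
tool_pos: [0.5986, -0.2915, 0.0675]
tool_rot: [-180.0, 0.0, 92.5]
force: [0.5, 0.6, 0.9]
grip_width: 0.0179
grasp_force: 25.0
```

Request:
step_arm(moves=[{"dp":[0,0,0],"dr":[0,0,0],"fingers":1},{"dp":[0,0,-5],"dr":[0,0,0],"fingers":1},{"dp":[0,0,-10],"dr":[0,0,0],"fingers":1},{"dp":[0,0,-15],"dr":[0,0,0],"fingers":1},{"dp":[0,0,-15],"dr":[0,0,0],"fingers":1}])

```text
time_s: 4.58
tool_pos: [0.5991, -0.2916, 0.1142]
tool_rot: [179.9, 0.0, 92.5]
force: [-0.5, 0.1, -1.2]
grip_width: 0.018
grasp_force: 25.0
```

```bash
python3 plan.py .61 .06 .235 180 0 78 8
```

```text
dp [43.8, 3.3, -15.1] dr [0.0001, 0.0001, 0.0316]
dp [43.9, 1.9, -15.1] dr [0.0001, 0.0001, 0.0316]
dp [44.0, 0.5, -15.1] dr [0.0001, 0.0001, 0.0316]
dp [44.0, -0.9, -15.1] dr [0.0001, 0.0001, 0.0316]
dp [43.9, -2.3, -15.1] dr [0.0001, 0.0001, 0.0316]
dp [43.8, -3.7, -15.1] dr [0.0001, 0.0001, 0.0316]
dp [43.7, -5.1, -15.1] dr [0.0001, 0.0001, 0.0316]
dp [43.5, -6.4, -15.1] dr [0.0001, 0.0001, 0.0316]
```

Lifting clear of the neighbouring punches first, then across.

Request:
step_arm(moves=[{"dp":[0,0,-25],"dr":[0,0,0],"fingers":1},{"dp":[0,0,-32],"dr":[0,0,0],"fingers":1},{"dp":[0,0,-32],"dr":[0,0,0],"fingers":1},{"dp":[0,0,-32],"dr":[0,0,0],"fingers":1},{"dp":[20,1,0],"dr":[0,0,0.03],"fingers":1}])

```text
time_s: 5.2
tool_pos: [0.6002, -0.2739, 0.2382]
tool_rot: [179.6, 0.2, 90.5]
force: [0.3, -0.3, -1.2]
grip_width: 0.0181
grasp_force: 25.0
```

Request:
step_arm(moves=[{"dp":[44,2,0],"dr":[0,0,0.03],"fingers":1},{"dp":[44,1,0],"dr":[0,0,0.03],"fingers":1},{"dp":[44,0,0],"dr":[0,0,0.03],"fingers":1},{"dp":[44,-1,0],"dr":[0,0,0.03],"fingers":1},{"dp":[44,-2,0],"dr":[0,0,0.03],"fingers":1}])

```text
time_s: 5.82
tool_pos: [0.6093, -0.0501, 0.2349]
tool_rot: [179.9, 0.0, 82.1]
force: [0.8, -0.0, -0.3]
grip_width: 0.018
grasp_force: 25.0
```

Request:
step_arm(moves=[{"dp":[44,-4,0],"dr":[0,0,0.03],"fingers":1},{"dp":[44,-5,0],"dr":[0,0,0.03],"fingers":1},{"dp":[24,-4,0],"dr":[0,0,0.013],"fingers":1},{"dp":[0,0,0],"dr":[0,0,0],"fingers":1},{"dp":[0,0,0],"dr":[0,0,0],"fingers":1}])

```text
time_s: 6.45
tool_pos: [0.6146, 0.0593, 0.234]
tool_rot: [180.0, 0.1, 77.9]
force: [0.9, -0.7, -0.9]
grip_width: 0.0183
grasp_force: 25.0
```

```bash
python3 - <<'E'
from h import *
np.set_printoptions(precision=4,suppress=True)
o=env.get_obs(); print(o['time_s'],o['tool_pos'],o['tool_rot'])
im,m=snap('wrist','w3.png')
print(proj(m,np.array([.6105,.1524,.088])))
E
```

```text
6.45 [0.6146 0.0593 0.234 ] [179.9519   0.0767  77.8882]
[290.7309 114.811 ]
```

View pics/w3.png

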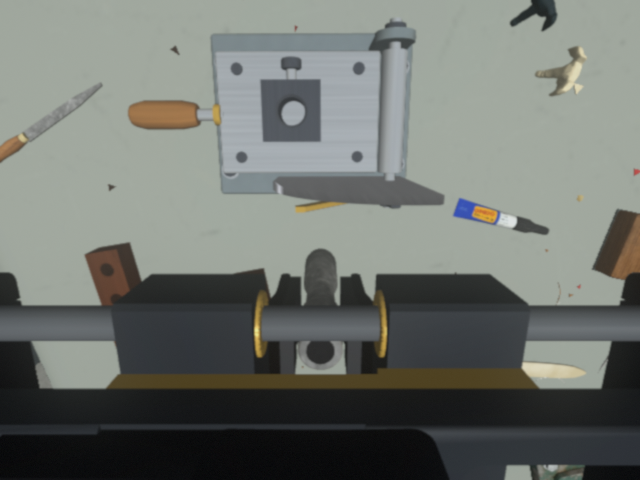

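The wrist picture shows the socket hole at about (292,113), its dark block spanning (262–320, 80–141), the handle from (130,113) to (198,115), and the plate screws at (237,69), (359,69), (241,157) and (357,157). I'll refine the centres numerically.

```bash
python3 - <<'E'
from h import *
np.set_printoptions(precision=4,suppress=True)
im=cv2.imread('pics/w3.png');m=load('w3.png');t=load('top1.png')
g=cv2.cvtColor(im,cv2.COLOR_BGR2GRAY)
roi=g[75:147,256:326]; print(roi[38,::3], roi[::3,36])
_,th=cv2.threshold(roi,100,255,cv2.THRESH_BINARY_INV)
cs,h=cv2.findContours(th,cv2.RETR_CCOMP,cv2.CHAIN_APPROX_NONE)
for c in cs:
    if cv2.contourArea(c)>100: print(cv2.contourArea(c),np.array(cv2.minAreaRect(c)[0])+[256,75],cv2.minAreaRect(c)[1:],cv2.fitEllipse(c))
# hole in top
g2=cv2.cvtColor(cv2.imread('pics/top1.png'),cv2.COLOR_BGR2GRAY)
print(g2[208:230,245:272])
X=[onz(m,*p,.056) for p in((237,69),(359,69),(241,157),(357,157))]
for a,b in((0,1),(2,3),(0,2),(1,3)): d=X[b]-X[a];print(np.degrees(np.arctan2(d[1],d[0])),np.linalg.norm(d))
print('screw mid',np.mean(X,0))
print('handle',onz(m,130,113.5,.052),onz(m,198,115,.052))
print('hole',onz(m,292.5,113,.088),onz(t,258,218,.088),tri((m,292.5,113),(t,258,218)))
E
```

```text
[165 165 106  87  89  89  87  79  73 164 166 166 165 165 167 166 137  85
  88  88  88  97 165 167] [171 162  87  86  85  86  84  74  58 160 167 167 166 167 171 166 168  93
  88  88  89  89 116 168]
3377.0 [290. 110.] ((60.0, 58.0), 90.0) ((34.755699157714844, 34.69907760620117), (66.10978698730469, 71.03218078613281), 171.63812255859375)
524.5 [292.75 112.75] ((24.748737335205078, 26.870054244995117), 45.0) ((36.72563171386719, 37.885986328125), (24.69488525390625, 27.14088249206543), 31.4876651763916)
[[124 121 103  59  49  48  48  47  48  48  48  48  48  48  47  50  51  54
   57  66  71  86  91 103 109 114 122]
 [124 116  88  52  48  48  48  50  48  48  49  48  47  49  47  48  48  48
   49  51  49  54  56  60  68  79  98]
 [124 112  65  49  47  47  49  48  49  47  47  48  48  50  47  49  49  49
   49  49  48  48  51  49  50  51  71]
 [121 105  58  49  50  48  49  46  47  45  47  43  44  44  46  47  49  49
   49  49  49  49  48  49  49  47  56]
 [118  90  55  48  48  48  47  48  44  41  37  33  33  34  38  43  47  49
   47  49  50  48  48  48  47  41  40]
 [110  79  51  49  50  49  
[... 1588 characters left out ...]
  45  47  48  49  48  47  49  48  48  48
   50  49  45  35  23  53 107 126 129]
 [ 20  16  20  20  23  25  30  32  36  37  41  44  46  48  46  48  49  48
   46  49  44  30  26  63 120 128 130]
 [ 41  33  26  22  20  18  15  16  19  22  27  32  36  37  43  44  47  47
   47  48  42  26  35  84 122 130 131]]
-12.14097712966976 0.10168491664747253
-12.14664013251614 0.10231411942589137
-102.5520623836244 0.07164227127001589
-102.04886615942839 0.07165063240906058
screw mid [0.6153 0.154  0.056 ]
handle [0.4724 0.1857 0.052 ] [0.5297 0.1721 0.052 ]
hole [0.6121 0.1534 0.088 ] [0.6105 0.1524 0.088 ] (array([0.6119, 0.1534, 0.0825]), [np.float64(0.5746313540850397), np.float64(0.2191441861608817)])
```

```bash
python3 - <<'E'
from h import *
np.set_printoptions(precision=4,suppress=True)
m=load('w3.png');t=load('top1.png')
print('rim',onz(m,290.7,110.6,.088),onz(t,256.9,217.5,.088),tri((m,290.7,110.6),(t,256.9,217.5)))
c=np.array([.6115,.1545]);x=np.array([np.cos(np.radians(-12.2)),np.sin(np.radians(-12.2))])
print('grip',c-.113*x,'hinge',c+.085*x)
# punch mouth now in the wrist view: expected pos
o=env.get_obs();p=o['tool_pos'];print(p,proj(m,np.array([p[0],p[1],p[2]-.058+.102])),proj(m,np.array([p[0],p[1],p[2]-.058])))
E
python3 plan.py .6115 .1545 .185 180 0 77.8 4
```

```text
rim [0.6112 0.1554 0.088 ] [0.6114 0.1546 0.088 ] (array([0.6113, 0.155 , 0.0886]), [np.float64(0.563728942637429), np.float64(0.21108493646603838)])
grip [0.5011 0.1784] hinge [0.6946 0.1365]
[0.6146 0.0588 0.2338] [322.92   349.7203] [321.6598 260.5971]
dp [23.2, -5.8, 12.2] dr [0.0001, 0.0003, 0.0001]
dp [23.2, -5.8, 12.2] dr [0.0001, 0.0003, 0.0001]
dp [23.2, -5.8, 12.2] dr [0.0001, 0.0003, 0.0001]
dp [23.2, -5.8, 12.2] dr [0.0001, 0.0003, 0.0001]
```

Request:
step_arm(moves=[{"dp":[31.4,-7.9,0],"dr":[0,0,0],"fingers":1},{"dp":[31.4,-7.9,0],"dr":[0,0,0],"fingers":1},{"dp":[31.4,-7.8,0],"dr":[0,0,0],"fingers":1},{"dp":[0,0,35],"dr":[0,0,0],"fingers":1},{"dp":[0,0,30],"dr":[0,0,0],"fingers":1}])

```text
time_s: 7.12
tool_pos: [0.6115, 0.1564, 0.1678]
tool_rot: [180.0, 0.1, 77.9]
force: [0.7, -0.4, -1.3]
grip_width: 0.0178
grasp_force: 25.0
```

Request:
step_arm(moves=[{"dp":[0,0,0],"dr":[0,0,0],"fingers":1},{"dp":[0,0,0],"dr":[0,0,0],"fingers":1},{"dp":[0,0,0],"dr":[0,0,0],"fingers":1},{"dp":[0,0,0],"dr":[0,0,0],"fingers":1},{"dp":[0,0,0],"dr":[0,0,0],"fingers":1}])

```text
time_s: 7.75
tool_pos: [0.6112, 0.1582, 0.1691]
tool_rot: [180.0, -0.0, 78.0]
force: [-0.2, 0.3, -0.7]
grip_width: 0.0182
grasp_force: 25.0
```

```bash
python3 - <<'E'
from h import *
np.set_printoptions(precision=4,suppress=True)
o=env.get_obs(); p=o['tool_pos'];print(o['time_s'],p,o['tool_rot'],o['force'])
im,m=snap('wrist','w4.png'); i2,t=snap('top','t4.png'); i3,s=snap('scene','s4.png')
d=np.array([0,0,-.058])
print('foot pred w',proj(m,p+d),'t',proj(t,p+d),'s',proj(s,p+d),'rim',[proj(q,np.array([.6113,.155,.088])) for q in(m,t,s)])
f=lambda im,x,y,w,h:cv2.resize(im[y:y+h,x:x+w,::-1],(400,300),interpolation=cv2.INTER_CUBIC)
cv2.imwrite('pics/m4.png',np.hstack([np.vstack([f(i3,270,160,100,75),f(i2,210,180,100,75)]),np.vstack([f(im,240,180,160,120),f(im,240,270,160,120)])]))
E
```

```text
7.75 [0.6112 0.1582 0.1691] [179.9504  -0.0123  77.968 ] [-0.2     0.2937 -0.7221]
foot pred w [321.5216 260.0617] t [253.8552 214.4941] s [313.4198 189.5897] rim [array([322.514 , 254.0415]), array([256.699 , 217.5632]), array([313.9018, 199.2339])]
```

View pics/m4.png

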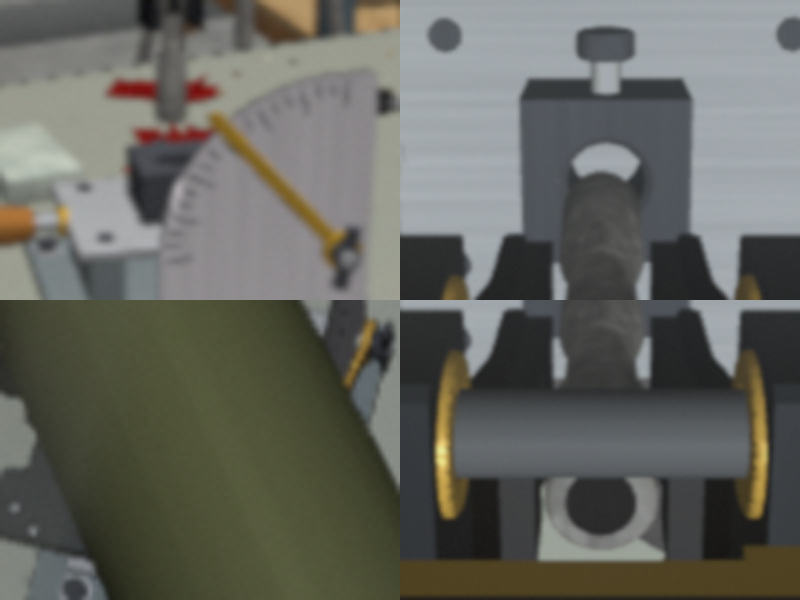

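The montage shows the foot about 2 mm towards the rest's +y side of the hole in the wrist view: foot near (321,263), hole centre near (324,253.5). I'll correct that and lower gently.

Request:
step_arm(moves=[{"dp":[-1.9,0.8,5],"dr":[0,0,0],"fingers":1},{"dp":[0,0,8],"dr":[0,0,0],"fingers":1},{"dp":[0,0,7],"dr":[0,0,0],"fingers":1},{"dp":[0,0,5],"dr":[0,0,0],"fingers":1},{"dp":[0,0,4],"dr":[0,0,0],"fingers":1}])

```text
time_s: 8.52
tool_pos: [0.6112, 0.1561, 0.139]
tool_rot: [-180.0, 0.0, 78.0]
force: [-0.5, 0.0, -1.7]
grip_width: 0.018
grasp_force: 25.0
```

Request:
step_arm(moves=[{"dp":[0,0,2],"dr":[0,0,0],"fingers":1},{"dp":[0,0,2],"dr":[0,0,0],"fingers":1},{"dp":[0,0,0],"dr":[0,0,0],"fingers":1},{"dp":[0,0,0],"dr":[0,0,0],"fingers":1},{"dp":[0,0,0],"dr":[0,0,0],"fingers":1}])

```text
time_s: 9.15
tool_pos: [0.6114, 0.1561, 0.1357]
tool_rot: [180.0, -0.0, 78.0]
force: [-0.5, 0.0, -1.1]
grip_width: 0.018
grasp_force: 25.0
```

Request:
step_arm(moves=[{"dp":[0,0,5],"dr":[0,0,0],"fingers":1},{"dp":[0,0,5],"dr":[0,0,0],"fingers":1},{"dp":[0,0,4],"dr":[0,0,0],"fingers":1},{"dp":[0,0,3],"dr":[0,0,0],"fingers":1},{"dp":[0,0,2],"dr":[0,0,0],"fingers":1}])

```text
time_s: 9.78
tool_pos: [0.6113, 0.1561, 0.1162]
tool_rot: [-180.0, 0.0, 78.0]
force: [-0.2, 0.8, -0.7]
grip_width: 0.0181
grasp_force: 25.0
```

Request:
step_arm(moves=[{"dp":[0,0,1],"dr":[0,0,0],"fingers":1},{"dp":[0,0,1],"dr":[0,0,0],"fingers":1},{"dp":[0,0,0.5],"dr":[0,0,0],"fingers":1},{"dp":[0,0,0],"dr":[0,0,0],"fingers":1},{"dp":[0,0,0],"dr":[0,0,0],"fingers":1}])

```text
time_s: 10.4
tool_pos: [0.6114, 0.1561, 0.1141]
tool_rot: [180.0, 0.0, 78.0]
force: [0.1, 0.8, -1.0]
grip_width: 0.0177
grasp_force: 25.0
```

Request:
step_arm(moves=[{"dp":[0,0,0.5],"dr":[0,0,0],"fingers":1},{"dp":[0,0,0],"dr":[0,0,0],"fingers":0.9},{"dp":[0,0,0],"dr":[0,0,0],"fingers":0.5},{"dp":[0,0,0],"dr":[0,0,0],"fingers":0.4},{"dp":[0,0,0],"dr":[0,0,0],"fingers":0.4}])

```text
time_s: 11.02
tool_pos: [0.6115, 0.1561, 0.1137]
tool_rot: [180.0, -0.0, 78.0]
force: [-0.1, -0.5, 0.3]
grip_width: 0.0402
grasp_force: 0.0
```

Request:
step_arm(moves=[{"dp":[0,0,0],"dr":[0,0,0],"fingers":0.4},{"dp":[0,0,-10],"dr":[0,0,0],"fingers":0.4},{"dp":[0,0,-25],"dr":[0,0,0],"fingers":0.4},{"dp":[0,0,-40],"dr":[0,0,0],"fingers":0.4},{"dp":[0,0,-40],"dr":[0,0,0],"fingers":0.4}])

```text
time_s: 11.65
tool_pos: [0.6113, 0.1561, 0.2304]
tool_rot: [180.0, -0.0, 78.0]
force: [0.7, -0.0, 0.3]
grip_width: 0.0525
grasp_force: 0.0
```

The punch is released. Before gripping, I'll work out the pointer angle and rest pose from the saved views.

```bash
cat > ptr.py <<'E'
from h import *
np.set_printoptions(precision=4,suppress=True)
ps=np.radians(-12.2);ex=np.array([np.cos(ps),np.sin(ps),0]);ey=np.array([-np.sin(ps),np.cos(ps),0]);C=np.array([.6113,.155,0])
H=C+.085*ex+np.array([0,0,.052])
def plane(m,u,v,off):
    c,d=ray(m,u,v); k=(off-(c-H)@ey)/(d@ey); X=c+k*d-H; return X@ex,X[2]
def brass(f,x0,y0,x1,y1,off=-.068):
    im=cv2.imread('pics/'+f); hsv=cv2.cvtColor(im,cv2.COLOR_BGR2HSV)[y0:y1,x0:x1]
    k=cv2.inRange(hsv,(15,100,60),(35,255,255)); n,l,st,_=cv2.connectedComponentsWithStats(k); i=1+np.argmax(st[1:,4])
    v,u=np.nonzero(l==i); m=load(f); P=np.array([plane(m,a+x0,b+y0,off) for a,b in zip(u,v)]); return P
if __name__=='__main__':
    for f,b in (('scene1.png',(310,180,365,235)),('s4.png',(310,180,365,235)),('w3.png',(285,195,400,220)),('top1.png',(280,180,312,222))):
        P=brass(f,*b); r=np.hypot(*P.T); s=P[(r>.03)]
        q,_,vt=np.linalg.svd(s-s.mean(0)); d=vt[0]*np.sign(vt[0][1]); far=P[np.argsort(r)[-4:]]
        print(f,len(P),'dir',np.arctan2(d[1],-d[0]),'cen',np.arctan2(s.mean(0)[1],-s.mean(0)[0]),'rmax',r.max(),'tip x,z',far.mean(0),'acos',np.arccos(min(1,-far.mean(0)[0]/.12)))
E
python3 ptr.py; python3 plan.py .501 .179 .23 180 0 167.8 9
```

```text
scene1.png 145 dir 0.8472271839193395 cen 0.8382054266024037 rmax 0.12050896185392047 tip x,z [-0.0781  0.0895] acos 0.861758919549054
s4.png 151 dir 0.8472252827406306 cen 0.8386275623083544 rmax 0.12050896185392047 tip x,z [-0.0781  0.0895] acos 0.861758919549054
w3.png 226 dir 0.9243601814397883 cen 0.842237145202423 rmax 0.1223617405887263 tip x,z [-0.0776  0.0938] acos 0.8679462120770065
top1.png 88 dir 0.8142358267847604 cen 0.9181581026218 rmax 0.13848154870208773 tip x,z [-0.0791  0.1059] acos 0.8509800404747836
dp [-0.1, -12.5, 0.0] dr [0.0001, 0.0, -0.1742]
dp [2.1, -12.3, 0.0] dr [0.0001, 0.0, -0.1742]
dp [4.2, -11.8, 0.0] dr [0.0001, 0.0, -0.1742]
dp [6.2, -10.9, 0.0] dr [0.0001, 0.0, -0.1742]
dp [8.0, -9.6, 0.0] dr [0.0001, 0.0, -0.1742]
dp [9.5, -8.1, 0.0] dr [0.0001, 0.0, -0.1742]
dp [10.8, -6.3, 0.0] dr [0.0001, 0.0, -0.1742]
dp [11.7, -4.4, 0.0] dr [0.0001, 0.0, -0.1742]
dp [12.3, -2.3, 0.0] dr [0.0001, 0.0, -0.1742]
```

Pointer angle is about 0.845 rad. Next I go to the pre-grasp pose above the handle, with the tool tilted 22° forward.

```bash
python3 - <<'E'
from plan import *
plan([.471,.185,.23],[180,22,167.8],10)
E
```

```text
dp [-0.1, -14.3, 0.0] dr [-0.03, -0.0301, -0.1547]
dp [2.1, -14.2, -0.4] dr [-0.03, -0.0301, -0.1547]
dp [4.2, -13.6, -0.9] dr [-0.03, -0.0301, -0.1547]
dp [6.2, -12.8, -1.5] dr [-0.03, -0.0301, -0.1547]
dp [8.1, -11.6, -2.1] dr [-0.03, -0.0301, -0.1547]
dp [9.7, -10.2, -2.7] dr [-0.03, -0.0301, -0.1547]
dp [11.1, -8.5, -3.3] dr [-0.03, -0.0301, -0.1547]
dp [12.1, -6.6, -3.8] dr [-0.03, -0.0301, -0.1547]
dp [12.9, -4.5, -4.4] dr [-0.03, -0.0301, -0.1547]
dp [13.3, -2.4, -4.9] dr [-0.03, -0.0301, -0.1547]
```

Request:
step_arm(moves=[{"dp":[0,-14.3,0],"dr":[-0.03,-0.03,-0.155],"fingers":0.1},{"dp":[2.1,-14.2,-0.4],"dr":[-0.03,-0.03,-0.155],"fingers":0.1},{"dp":[4.2,-13.6,-0.9],"dr":[-0.03,-0.03,-0.155],"fingers":0.1},{"dp":[6.2,-12.8,-1.5],"dr":[-0.03,-0.03,-0.155],"fingers":0.1},{"dp":[8.1,-11.6,-2.1],"dr":[-0.03,-0.03,-0.155],"fingers":0.1}])

```text
time_s: 12.28
tool_pos: [0.5409, 0.1712, 0.2292]
tool_rot: [175.3, 11.0, 122.4]
force: [-0.1, 0.5, 1.0]
grip_width: 0.078
grasp_force: 0.0
```

Request:
step_arm(moves=[{"dp":[9.7,-10.2,-2.7],"dr":[-0.03,-0.03,-0.155],"fingers":0.1},{"dp":[11.1,-8.5,-3.3],"dr":[-0.03,-0.03,-0.155],"fingers":0.1},{"dp":[12.1,-6.6,-3.8],"dr":[-0.03,-0.03,-0.155],"fingers":0.1},{"dp":[12.9,-4.5,-4.4],"dr":[-0.03,-0.03,-0.155],"fingers":0.1},{"dp":[13.3,-2.4,-4.9],"dr":[-0.03,-0.03,-0.155],"fingers":0.1}])

```text
time_s: 12.9
tool_pos: [0.4704, 0.1854, 0.2291]
tool_rot: [-179.9, 22.1, 168.3]
force: [-0.4, -0.2, -0.5]
grip_width: 0.0784
grasp_force: 0.0
```

Request:
step_arm(moves=[{"dp":[0,0,0],"dr":[0,0,0],"fingers":0.1},{"dp":[0,0,0],"dr":[0,0,0],"fingers":0.1},{"dp":[0,0,0],"dr":[0,0,0],"fingers":0.1},{"dp":[0,0,0],"dr":[0,0,0],"fingers":0.1},{"dp":[0,0,0],"dr":[0,0,0],"fingers":0.1}])

```text
time_s: 13.52
tool_pos: [0.4712, 0.1847, 0.228]
tool_rot: [180.0, 21.9, 167.9]
force: [-0.2, -0.2, -0.0]
grip_width: 0.0786
grasp_force: 0.0
```

```bash
python3 - <<'E'
from plan import *
np.set_printoptions(precision=4,suppress=True)
o=env.get_obs();print(o['time_s'],o['tool_pos'],o['tool_rot'],o['qpos'])
i3,s=snap('scene','s5.png');i2,w=snap('wrist','w5.png')
f=lambda im,x,y,w,h:cv2.resize(im[y:y+h,x:x+w,::-1],(400,300),interpolation=cv2.INTER_CUBIC)
cv2.imwrite('pics/m5.png',np.hstack([f(i3,270,145,120,90),f(i2,0,0,640,480)]))
plan([.471,.185,.127],[180,22,167.8],3)
plan([.508,.1775,.0344],[180,22,167.8],4,(np.array([.471,.185,.127]),Ro.from_euler('xyz',[180,22,167.8],degrees=True)))
E
```

```text
13.525 [0.4712 0.1847 0.228 ] [179.9888  21.8609 167.9419] [ 15.4626 -14.6753 -43.7866 116.0652   4.7366  57.9654  47.1494]
dp [12.6, 0.1, 31.2] dr [0.0003, -0.0007, 0.0009]
dp [12.6, 0.1, 31.2] dr [0.0003, -0.0007, 0.0009]
dp [12.6, 0.1, 31.2] dr [0.0003, -0.0007, 0.0009]
dp [-0.1, 0.1, 25.0] dr [0.0, 0.0, 0.0]
dp [-0.1, 0.1, 25.0] dr [0.0, 0.0, 0.0]
dp [-0.1, 0.1, 25.0] dr [0.0, 0.0, 0.0]
dp [-0.1, 0.1, 25.0] dr [0.0, 0.0, 0.0]
```

View pics/m5.png

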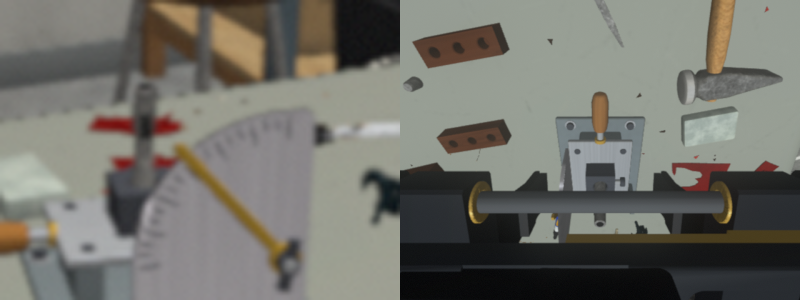

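The crop shows the punch seated upright in the socket, and the handle is centred between the fingers in the wrist view. Lowering onto it.

Request:
step_arm(moves=[{"dp":[7,0,35],"dr":[0,0,0.001],"fingers":0.1},{"dp":[7,0,35],"dr":[0,0,0.001],"fingers":0.1},{"dp":[7,0,35],"dr":[0,0,0],"fingers":0.1},{"dp":[7,0,35],"dr":[0,0,0],"fingers":0.1},{"dp":[0,0,0],"dr":[0,0,0],"fingers":0.1}])

```text
time_s: 14.25
tool_pos: [0.4947, 0.1784, 0.085]
tool_rot: [-179.9, 21.6, 167.9]
force: [-0.8, 0.3, -0.3]
grip_width: 0.0787
grasp_force: 0.0
```

```bash
python3 - <<'E'
from plan import *
np.set_printoptions(precision=4,suppress=True)
o=env.get_obs();print(o['time_s'],o['tool_pos'],o['tool_rot'],o['qpos'],o['force'])
plan([.508,.1775,.0344],[180,22,167.8],3)
E
```

```text
14.25 [0.4947 0.1784 0.085 ] [-179.9285   21.5504  167.8839] [ 18.6011   1.0161 -51.5441 123.6866  23.8467  42.6191  29.2097] [-0.7714  0.3451 -0.2556]
dp [2.1, 0.7, 17.3] dr [-0.0002, -0.0026, 0.0005]
dp [2.1, 0.7, 17.3] dr [-0.0002, -0.0026, 0.0005]
dp [2.2, 0.7, 17.3] dr [-0.0002, -0.0026, 0.0005]
```

Request:
step_arm(moves=[{"dp":[2,0.6,17],"dr":[0,0,0],"fingers":0.1},{"dp":[2,0.6,17],"dr":[0,0,0],"fingers":0.1},{"dp":[2,0.6,17],"dr":[0,0,0],"fingers":0.1},{"dp":[0,0,0],"dr":[0,0,0],"fingers":0.1},{"dp":[0,0,0],"dr":[0,0,0],"fingers":0.1}])

```text
time_s: 14.88
tool_pos: [0.511, 0.1787, 0.0399]
tool_rot: [179.9, 22.0, 167.8]
force: [0.2, -0.4, 0.7]
grip_width: 0.0783
grasp_force: 0.0
```

Request:
step_arm(moves=[{"dp":[0,0,0],"dr":[0,0,0],"fingers":0.5},{"dp":[0,0,0],"dr":[0,0,0],"fingers":1},{"dp":[0,0,0],"dr":[0,0,0],"fingers":1},{"dp":[0,0,0],"dr":[0,0,0],"fingers":1},{"dp":[0,0,0],"dr":[0,0,0],"fingers":1}], squeeze=40)

```text
time_s: 15.5
tool_pos: [0.5102, 0.1782, 0.0383]
tool_rot: [180.0, 21.9, 167.9]
force: [0.6, -0.3, -0.7]
grip_width: 0.0362
grasp_force: 0.0
```

Request:
step_arm(moves=[{"dp":[0,0,0],"dr":[0,0,0],"fingers":1},{"dp":[0,0,0],"dr":[0,0,0],"fingers":1},{"dp":[0,0,0],"dr":[0,0,0],"fingers":1},{"dp":[0,0,0],"dr":[0,0,0],"fingers":1},{"dp":[0,0,0],"dr":[0,0,0],"fingers":1}])

```text
time_s: 16.12
tool_pos: [0.5098, 0.1762, 0.0381]
tool_rot: [-179.8, 21.9, 167.8]
force: [-3.0, -4.4, 4.9]
grip_width: 0.0228
grasp_force: 40.0
```

```bash
python3 - <<'E'
from plan import *
np.set_printoptions(precision=4,suppress=True)
o=env.get_obs();print(o['time_s'],o['tool_pos'],o['tool_rot'],o['qpos'],o['force'],o['wrist_torque'],o['grip_width'],o['grasp_force'])
from ptr import H,ex
R=Ro.from_euler('xyz',o['tool_rot'],degrees=True); p=o['tool_pos']; rel=p-H
print('TCP rel hinge x,z',rel@ex,rel[2])
E
```

```text
16.125 [0.5098 0.1762 0.0381] [-179.8117   21.8752  167.8269] [ 15.9496   9.1258 -50.0391 124.4953  36.7298  39.5339  18.2908] [-3.0384 -4.3748  4.8988] [-0.8731  0.6033 -0.3982] 0.022845091542957018 39.997801754689704
TCP rel hinge x,z -0.18871045811647238 -0.01391541810704866
```

```bash
cat > sw.py <<'E'
from plan import *
from ptr import H,ex,ey
import sys
np.set_printoptions(precision=4,suppress=True)
o=env.get_obs();R=Ro.from_euler('xyz',o['tool_rot'],degrees=True);rel=o['tool_pos']-H
print(o['time_s'],'x,z',rel@ex,rel[2],'r',np.hypot(rel@ex,rel[2]),'ang',np.arctan2(rel[2],-rel@ex)-np.arctan2(-.0139,.1887),'tilt',o['tool_rot'],'q',o['qpos'],'F',o['force'],o['grasp_force'])
for D in map(float,sys.argv[1:]): print(D,R.inv().apply(Ro.from_rotvec(D*ey).apply(rel)-rel)*1e3,R.inv().apply(D*ey))
E
python3 sw.py .02 .05
```

```text
16.125 x,z -0.18871045811647238 -0.01391541810704866 r 0.1892228206734665 ang -7.720085469407889e-05 tilt [-179.8117   21.8752  167.8269] q [ 15.9496   9.1258 -50.0391 124.4953  36.7298  39.5339  18.2908] F [-3.0384 -4.3748  4.8988] 39.997801754689704
0.02 [-1.1839 -0.0117 -3.5944] [-0.      0.02   -0.0001]
0.05 [-3.094  -0.0292 -8.9398] [-0.      0.05   -0.0002]
```

Request:
step_arm(moves=[{"dp":[-1.2,0,-3.6],"dr":[0,0.02,0],"fingers":1},{"dp":[-1.8,0,-5.4],"dr":[0,0.03,0],"fingers":1},{"dp":[-3.1,0,-8.9],"dr":[0,0.05,0],"fingers":1},{"dp":[-3.1,0,-8.9],"dr":[0,0.05,0],"fingers":1},{"dp":[-3.1,0,-8.9],"dr":[0,0.05,0],"fingers":1}])

```text
time_s: 16.75
tool_pos: [0.5106, 0.176, 0.0754]
tool_rot: [-179.9, 10.3, 167.8]
force: [1.9, -4.4, -3.0]
grip_width: 0.023
grasp_force: 40.0
```

```bash
python3 sw.py .02 .05
```

```text
16.75 x,z -0.18790667006444545 0.02339256273954613 r 0.1893571457490632 ang 0.19738222851456527 tilt [-179.8742   10.2811  167.8379] q [ 22.5789  11.83   -52.4281 114.6208  20.6467  52.0372  37.2767] F [ 1.9019 -4.3636 -2.9706] 39.9991056926048
0.02 [-1.1671 -0.0082 -3.6027] [-0.    0.02 -0.  ]
0.05 [-3.0524 -0.0206 -8.9613] [-0.      0.05   -0.0001]
```

Request:
step_arm(moves=[{"dp":[-3.1,0,-8.95],"dr":[0,0.05,0],"fingers":1},{"dp":[-3.1,0,-8.95],"dr":[0,0.05,0],"fingers":1},{"dp":[-3.1,0,-8.95],"dr":[0,0.05,0],"fingers":1},{"dp":[-3.1,0,-8.95],"dr":[0,0.05,0],"fingers":1},{"dp":[-3.1,0,-8.95],"dr":[0,0.05,0],"fingers":1}])

```text
time_s: 17.38
tool_pos: [0.5217, 0.1737, 0.1209]
tool_rot: [-179.8, -4.1, 167.8]
force: [-1.5, -2.4, -0.9]
grip_width: 0.0227
grasp_force: 40.0
```

Request:
step_arm(moves=[{"dp":[-3.1,0,-8.95],"dr":[0,0.05,0],"fingers":1},{"dp":[-3.1,0,-8.95],"dr":[0,0.05,0],"fingers":1},{"dp":[-3.1,0,-8.95],"dr":[0,0.05,0],"fingers":1},{"dp":[-3.1,0,-8.95],"dr":[0,0.05,0],"fingers":1},{"dp":[-3.1,0,-8.95],"dr":[0,0.05,0],"fingers":1}])

```text
time_s: 18.0
tool_pos: [0.5438, 0.1691, 0.1626]
tool_rot: [-179.8, -18.5, 167.8]
force: [-3.6, -1.9, -0.7]
grip_width: 0.0234
grasp_force: 40.0
```

```bash
python3 sw.py .02 .05
```

```text
18.0 x,z -0.15399005945866268 0.110580364363217 r 0.18958099956162353 ang 0.696300145552471 tilt [-179.8118  -18.4612  167.8398] q [ 20.4187  32.2599 -49.677   83.6838  12.4634  89.3185  48.4362] F [-3.6318 -1.9182 -0.7064] 39.997932536711716
0.02 [-1.1587 -0.0134 -3.6102] [-0.      0.02   -0.0001]
0.05 [-3.0315 -0.0335 -8.9801] [-0.      0.05   -0.0002]
```

Request:
step_arm(moves=[{"dp":[-3.1,0,-9],"dr":[0,0.05,0],"fingers":1},{"dp":[-3.1,0,-9],"dr":[0,0.05,0],"fingers":1},{"dp":[-1.8,0,-5.4],"dr":[0,0.03,0],"fingers":1},{"dp":[-0.9,0,-2.7],"dr":[0,0.015,0],"fingers":1},{"dp":[0,0,0],"dr":[0,0,0],"fingers":1}])

```text
time_s: 18.62
tool_pos: [0.5611, 0.1655, 0.1838]
tool_rot: [-179.8, -26.7, 167.8]
force: [-5.0, -3.1, 1.4]
grip_width: 0.0229
grasp_force: 40.0
```

Request:
step_arm(moves=[{"dp":[0,0,0],"dr":[0,0,0],"fingers":1},{"dp":[0,0,0],"dr":[0,0,0],"fingers":1},{"dp":[0,0,0],"dr":[0,0,0],"fingers":1},{"dp":[0,0,0],"dr":[0,0,0],"fingers":1},{"dp":[0,0,0],"dr":[0,0,0],"fingers":1}])

```text
time_s: 19.25
tool_pos: [0.561, 0.1655, 0.1838]
tool_rot: [-179.8, -26.7, 167.8]
force: [-3.3, -3.3, 1.5]
grip_width: 0.0228
grasp_force: 40.0
```

```bash
python3 sw.py .02; python3 - <<'E'
from h import *
from ptr import *
i3,s=snap('scene','s6.png');i2,t=snap('top','t6.png')
# predicted overlay for table angle a: table axis points & punch
a=.845
def W(x,y,z,a=a): # table frame rel hinge
    return H+ex*(x*np.cos(a)+z*np.sin(a))+ey*y+np.array([0,0,-x*np.sin(a)+z*np.cos(a)])
f=4
o=cv2.resize(i3[130:240,260:393,::-1],None,fx=6,fy=5.45,interpolation=cv2.INTER_CUBIC)
def px(X): u,v=proj(s,X); return (int((u-260+.5)*6),int((v-130+.5)*5.45))
for p in (W(-.138,-.05,0),W(-.138,.05,0),W(-.085,0,.106),W(-.198,0,0),W(-.085,0,.036)): cv2.circle(o,px(p),3,(0,0,255),-1); print(proj(s,p))
cv2.line(o,px(W(-.06,-.068,0)),px(W(-.12,-.068,0)),(255,0,0),1)
cv2.imwrite('pics/m6.png',o)
P=brass('s6.png',310,180,365,235); r=np.hypot(*P.T);q=P[r>.03];vt=np.linalg.svd(q-q.mean(0))[2];d=vt[0]*np.sign(vt[0][1]);print('ptr',len(P),np.arctan2(d[1],-d[0]),np.arctan2(q.mean(0)[1],-q.mean(0)[0]))
E
```

```text
19.25 x,z -0.13633090940559647 0.1317737119861304 r 0.18960598099733192 ang 0.8419310653665614 tilt [-179.805   -26.6724  167.8273] q [ 17.4839  39.3    -48.1327  73.2384  11.3632  99.9178  48.9637] F [-3.2713 -3.2552  1.4906] 40.001373241549345
0.02 [-1.1672 -0.0135 -3.6079] [-0.      0.02   -0.0001]
[315.8726 180.0812]
[307.2318 165.0699]
[360.3641 156.6789]
[294.0774 154.3744]
[337.5936 177.1119]
ptr 149 0.8472252827406306 0.8386275623083544
```

View pics/m6.png

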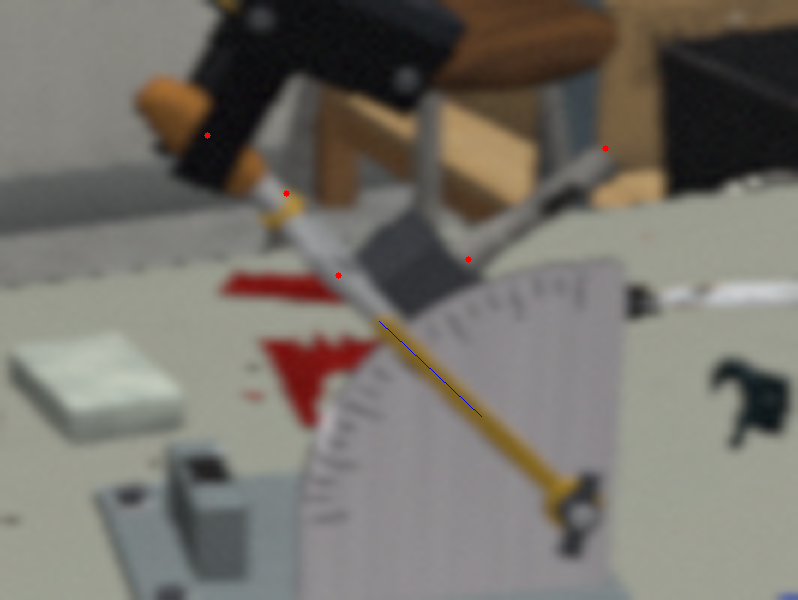

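The table is at about 0.845 rad by arm kinematics. The picture agrees: handle, punch and pointer bar fall on the prediction, and the pointer itself reads unchanged. Grip is a steady 40 N, so I'm handing in.

```bash
python3 -c "
from cell import env
print(env.sign_off())"
```

```text
the job is handed in; nothing more can be done
None
```

The thick punch stands home in the socket, and the arm is holding the table steady at about 0.845 rad (48.4°), in line with the pointer to within about 1° by my measurements. The pointer reads unchanged and nothing else on the bench was touched. I handed the job in at about 19 s and was given no verdict.

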